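Stand the ball-headed figure in the display ring

ROBOT

A 6-joint arm with a two-finger parallel gripper is mounted at the origin on the work surface. World frame = base frame: x ahead of the robot, y to its left, z up, the work surface at z = 0. Lengths are in m, angles in rad, forces in N, time in s.
With the tool pointing down it reaches from about 0.325 to 0.9 m from the base axis. Payload 6.1 kg.
Tool frame: the origin (TCP) lies at the very end of the fingers, on their centre line; the grasp point (between the pads) lies 19 mm behind it (r.grasp_offset is the distance from the TCP to the grasp point, in m); z points along the fingers, y is the direction in which the jaws open and shut (so a half turn about z gives the same grasp; the last joint's range is limited). The gripper opens to 85 mm and grips with 20 to 120 N. Pads are 22 mm wide; open, the fingers measure 114 mm over their backs; the gripper's body (76 mm by 85 mm) begins 54 mm behind the grasp point. The pads swing forward as they close: fully open they stand 13 mm farther back than shut.
Start: joints at [-1.321, 0.22, 1.526, -0, 1.395, -0.126], TCP at [0.229, -0.581, 0.231] pointing down, gripper open.
Joint ranges: [-2.98, 2.98], [-0.91, 2.08], [0.09, 2.57], [-1.24, 4.39], [0.2, 2.65], [-2.68, 2.68]. Speed limits (rad/s): [2.57, 2.57, 3.01, 3.14, 3.14, 3.14].

INTERFACE

Orientations are given as a unit quaternion [w, x, y, z].
In Python, from cell import readout, read_camera, r gives the robot as it stands.
- The arm moves only by the shell command python3 -m pendant 'ROWS'. ROWS is JSON, a list of rows, each a list of 7 numbers: the shift along the tool's x, y, z in m, then the turn, a rotation vector about the tool's x, y, z in rad, then the closure in counts, from 0 (fully open) to 255 (shut). In form: [[tx, ty, tz, wx, wy, wz, jaw], ...]. A call has 1 to 12 rows; each row is the pose to reach, as a shift and turn from the pose commanded when the call began, along the tool's axes at that moment; what a row does not reach only later rows make up. A row lasts 1/12 s, in which the tool goes at most 41.7 mm and 7.16 degrees, less where a joint would pass 70% of its speed; a pose out of reach is approached as far as the arm can. A call with a gripper value outside its range is refused whole. The fingers move at their own pace and stop on an object; the grip force is fixed at half the most. Time passes only in rows, so rows that repeat a pose let the fingers close. It gives the time, the measured TCP pose, the force and the opening at its end, in the units of the state.
- readout.observe(): the state, without advancing time (a new reading comes with each control period).
- read_camera(name): name is "scene" or "top"; returns a dict with "color" (400x640x3 uint8, blue, green, red), "z_map" (400x640 float32, m along the optical axis (not along the pixel's ray), 0 where there is no reading), "camera_matrix" (3x3 intrinsics, pixels), "D" ([k1, k2, p1, p2, k3] as OpenCV has them; the pictures are not rectified), "world_to_cam" (4x4, takes a point from world to camera coordinates). Camera axes: x right, y down, z forward; pixel columns grow to the right and rows downward; lengths in m; the calibration is good to about 2 mm. A picture is of the moment at which its call begins.
- r.job_done(): hands the job in, once; it reports no verdict.
The state is a dict: "t": time; "joint_positions": joint angles; "joint_vel": joint speeds; "joint_torque": joint torques, N m; "tcp_pos": TCP position; "orientation": TCP orientation; "ft_force": force on the tool from outside, world axes, zero at the start; "wrist_torque": the same for the moment, N m; "width": opening from 0.0 (shut) to 1.0 (fully open).
Only numpy, scipy, OpenCV 4.12 (cv2) and the standard library are available. Lean on these libraries where they do the work, as an engineer would, in place of code of your own. Each camera call takes 0.05 s, during which the arm holds its last target.

TASK

We are setting out the wooden blanks that the artist will draw on. Take the figure with the ball-shaped head out of the grey tray and stand it upright, head up, in the empty wooden ring stand, then let go of it. Leave the other two figures standing in the tray.

Things in the scene. Friction and masses are not known exactly. Their poses are not given: they have to be found in the camera images.
- ball_head: Figure to display: light wood, about 100 g, 91 mm tall. Round bottom of radius 24; straight body of diameter 48 from 24 to 56 mm up (grip it about 50 mm up, fingers on either side of the row of figures); neck of diameter 18, ball head of diameter 26. Origin: lowest point of the bottom; z: its axis, to the head. Cannot stand on a flat surface. Starts upright in any of the tray's three holes.
- plain_egg: Leave in the tray: light wooden egg, no head or neck, diameter 48, 69 mm tall, same round bottom. Origin: its lowest point; z: its axis, up. The fixed grey tray is a slab 110 x 290 mm, 30 mm high, with three 39 mm holes in a row along its length, 90 mm apart; a figure stands upright in each, sunk 10 mm below the tray's top.
- flat_cap: Leave in the tray: light wooden figure with a flat disc-shaped cap of diameter 44 on a short neck, body diameter 48, 78 mm tall, same round bottom, upright in another hole of the tray. Origin: its lowest point; z: its axis, up.
- stand: Empty ring stand, fixed, mid-brown wood: foot of diameter 100, 6 mm thick, carrying a ring of outer diameter 68 with a 39 mm hole, its flat top 36 mm above the table. Origin: centre of the foot's underside; z up. A figure rests on the hole's edge, its lowest point 26 mm above the origin, and keeps the tilt at which it is let go. (Not the much smaller cup with an egg, nor the roll of tape.)
Mind the look-alikes: they are no part of the job. Leave any red or yellow look-alike of the stand alone.

How it is judged:
By the outcome, as a careful person would: the job done as asked, in the order asked, and still so for the second after the job is handed in, with the robot touching nothing.
It also fails if it takes over 34 s, if anything falls off the work surface, if the arm or the gripper's body presses on something with over 40 N, if the wrist force passes 120 N, or if a joint passes its speed limit or range.

## Working session

There is one attempt and no reset: what is moved stays moved. The work goes in short steps, Python scripts to look and compute and a shell command to move; the robot and the scene stay as the last step left them, time stands still between calls to the robot, and variables do not carry over. Pictures are saved under pics/ and viewed, and the job is handed in when it is done.

```bash
ls; mkdir -p pics
python3 - <<'E'
from cell import readout, read_camera, r
import cv2
print(readout.observe())
for n in("scene","top"):
    c=read_camera(n); cv2.imwrite(f"pics/{n}0.png",c["color"]); print(c["camera_matrix"],c["D"],c["world_to_cam"])
E
```

```text
pics
{'t': 0.0, 'joint_positions': array([-1.32109448e+00,  2.21235438e-01,  1.52758814e+00, -6.45472741e-06,
        1.39468520e+00, -1.26107470e-01]), 'joint_vel': array([ 4.91797165e-04, -5.35201555e-04,  3.67171477e-04, -5.37081306e-05,
        7.81187602e-04,  8.32336580e-04]), 'joint_torque': array([ 1.99848146e-03, -4.96897638e+01, -3.89391482e+01,  3.50186542e-05,
        1.12146311e-02,  1.52232292e-05]), 'tcp_pos': array([ 0.22923416, -0.58080978,  0.23020562]), 'orientation': array([-9.56039365e-04,  9.82397246e-01,  1.86801321e-01, -6.23388454e-05]), 'ft_force': array([ 0.50390718,  0.32386716, -0.28860828]), 'wrist_torque': array([-0.00810889, -0.00591145,  0.01031789]), 'width': 0.9956343324473208}
[[392.6253646    0.         316.1209373 ]
 [  0.         392.6253646  201.86485501]
 [  0.           0.           1.        ]] [-0.01525793  0.          0.          0.          0.        ] [[ 0.55899884  0.82905693 -0.01359801 -0.26928786]
 [ 0.44120495 -0.31129143 -0.84168631 -0.23604026]
 [-0.70203881  0.46450216 -0.53979557  1.43970806]
 [ 0.          0.          0.          1.        ]]
[[476.53903795   0.         318.03840021]
 [  0.         476.53903795 205.4262528 ]
 [  0.           0.           1.        ]] [-0.10236657  0.          0.          0.          0.        ] [[ 0.00618439 -0.99996586  0.0054803  -0.0868556 ]
 [-0.99764785 -0.00654401 -0.06823448  0.56931689]
 [ 0.06826801 -0.00504542 -0.99765426  1.36627675]
 [ 0.          0.          0.          1.        ]]
```

View pics/scene0.png

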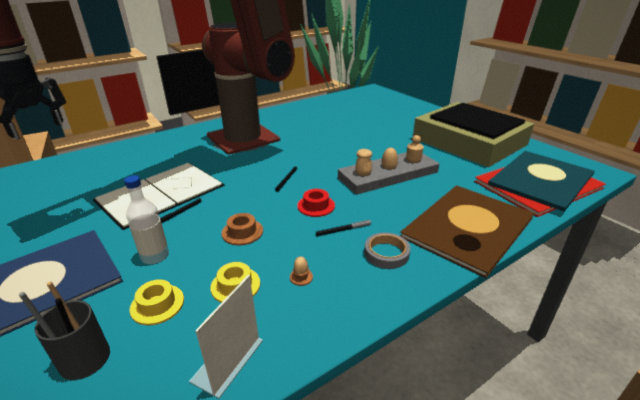

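View pics/top0.png

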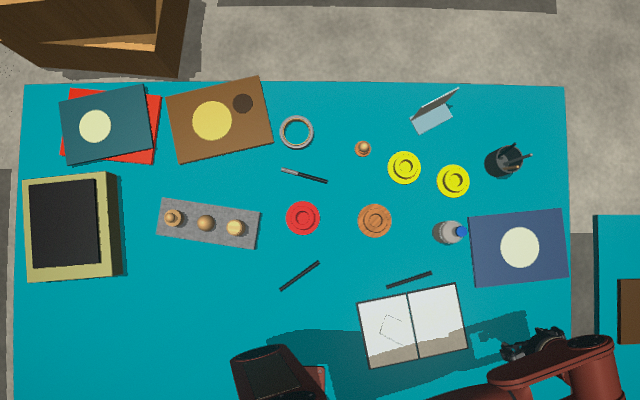

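The scene view shows the tray at about (388,168), with the ball head on its right at (415,148), and the brown stand at (242,228). In the top view the ball head is at (172,217) and the stand at (375,221). I'll look closer.

```bash
cat > h.py <<'E'
import numpy as np, cv2
def ray(c,u,v):
    x,y=cv2.undistortPoints(np.array([[[u,v]]],float),c["camera_matrix"],np.array(c["D"]))[0,0]
    T=np.array(c["world_to_cam"]);R=T[:3,:3];t=T[:3,3]
    return -R.T@t, R.T@np.array([x,y,1.]), (x,y)
def atz(c,u,v,z):
    o,d,_=ray(c,u,v); return o+d*(z-o[2])/d[2]
def deep(c,u,v):
    o,d,_=ray(c,u,v); return o+d*float(c["z_map"][int(round(v)),int(round(u))])
def cloud(c):
    H,W=c["z_map"].shape
    uu,vv=np.meshgrid(np.arange(W),np.arange(H))
    p=cv2.undistortPoints(np.stack([uu,vv],-1).reshape(-1,1,2).astype(float),c["camera_matrix"],np.array(c["D"])).reshape(-1,2)
    T=np.array(c["world_to_cam"]);z=c["z_map"].reshape(-1,1)
    P=np.hstack([p*z,z]); return ((P-T[:3,3])@T[:3,:3]).reshape(H,W,3)
def proj(c,P):
    T=np.array(c["world_to_cam"]); return cv2.projectPoints(np.array(P,float).reshape(-1,1,3),cv2.Rodrigues(T[:3,:3])[0],T[:3,3],c["camera_matrix"],np.array(c["D"]))[0].reshape(-1,2)
E
python3 - <<'E'
import cv2,numpy as np
a=cv2.imread('pics/top0.png');s=cv2.imread('pics/scene0.png')
f=lambda i,x,y,w,h,k:cv2.resize(i[y:y+h,x:x+w],None,fx=k,fy=k,interpolation=cv2.INTER_CUBIC)
A=f(a,150,190,120,70,6);B=f(a,345,190,60,60,6)
C=f(s,330,125,120,70,6);D=f(s,210,200,60,60,6)
cv2.imwrite('pics/c1.png',A);cv2.imwrite('pics/c2.png',np.hstack([B,D]));cv2.imwrite('pics/c3.png',C)
E
```

```text
(no output)
```

View pics/c1.png

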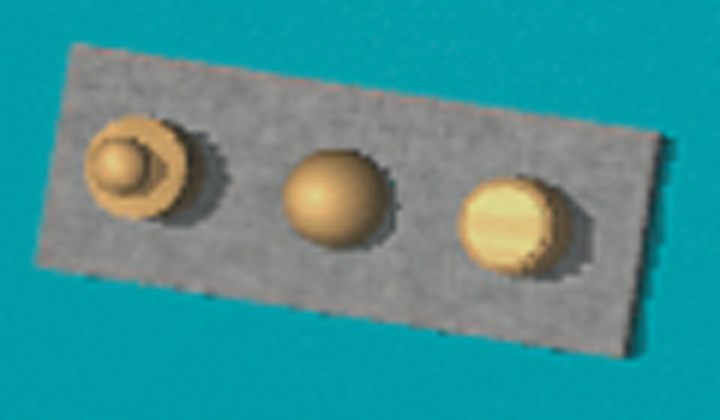

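View pics/c2.png

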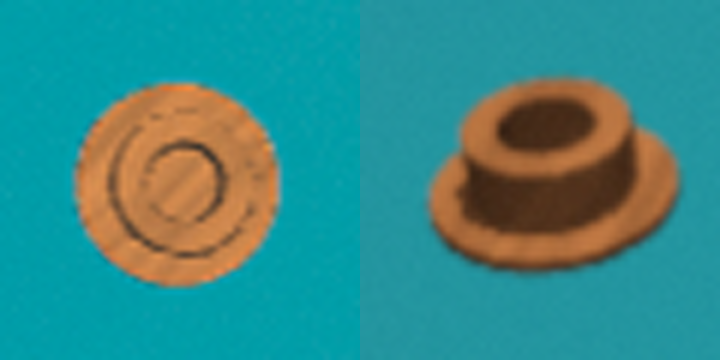

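View pics/c3.png

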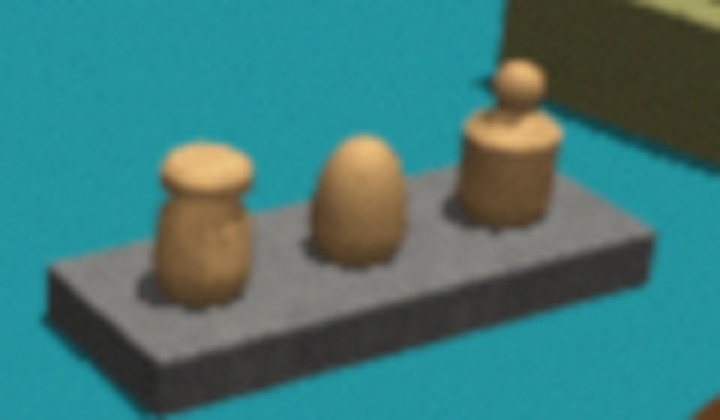

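The crops confirm the ball head at top pixel (172.5,217.5), the egg and flat cap beside it, and a true brown stand with its foot centred at about (374.3,220.4). Next I'll measure these.

Run:
```python
from cell import read_camera
from h import *
np.set_printoptions(precision=4,suppress=True)
t=read_camera("top");s=read_camera("scene")
m=lambda X,Y,ox,oy:((X+.5)/6-.5+ox,(Y+.5)/6-.5+oy)
c=[atz(t,*m(*p,150,190),.03) for p in[(76,45),(658,132),(627,353),(38,265)]]
print("corners",*c); print([np.linalg.norm(c[i]-c[(i+1)%4]) for i in range(4)]); print("ctr",sum(c)/4)
u=(c[0]-c[1]+c[3]-c[2]);print("row ang",np.degrees(np.arctan2(u[1],u[0])))
print("body",atz(t,*m(137,167,150,190),.076),"head",atz(t,*m(122,165,150,190),.098))
print("foot",atz(t,*m(178,185,345,190),.006))
print("ring hole top view",atz(t,*m(187,183,345,190),.036-.0))
print("head scene",atz(s,*m(520,84,330,125),.098), "ring hole scene",atz(s,*m(547,124,150,200),.036))
# clouds
for n,k in(("top",t),("scene",s)):
    P=cloud(k); ok=k["z_map"]>0
    for nm,ctr in(("ball",(.58,.3)),("stand",(.55,-.2))): pass
    hc=P[ok]
    b=m(122,165,150,190); 
    C0=atz(t,*b,.098); F=atz(t,*m(178,185,345,190),.006)
    sel=hc[(np.linalg.norm(hc[:,:2]-C0[:2],axis=1)<.04)]
    hd=sel[sel[:,2]>.088]; print(n,"head",len(hd),hd.mean(0) if len(hd) else'',sel[:,2].max())
    bd=sel[(sel[:,2]>.068)&(sel[:,2]<.082)]; print("body",len(bd),(bd.min(0)+bd.max(0))/2)
    sf=hc[(np.linalg.norm(hc[:,:2]-F[:2],axis=1)<.06)]
    g=sf[(sf[:,2]>.03)]; print("ring",len(g),(g.min(0)+g.max(0))/2,g.max(0)-g.min(0),np.median(g[:,2]))
    g=sf[(sf[:,2]>.003)]; print("foot",len(g),(g.min(0)+g.max(0))/2,g.max(0)-g.min(0))
    if n=="scene":
        print("table z",np.median(hc[(abs(hc[:,0]-F[0]-.1)<.03)&(abs(hc[:,1]-F[1])<.03)][:,2]))
```

```text
corners [0.5906 0.3715 0.03  ] [0.5502 0.0864 0.03  ] [0.4441 0.0999 0.03  ] [0.4836 0.3874 0.03  ]
[np.float64(0.28793480674051597), np.float64(0.10699563708752831), np.float64(0.29020818213255156), np.float64(0.10817607713285696)]
ctr [0.5171 0.2363 0.03  ]
row ang 82.06306032826211
body [0.5296 0.3257 0.076 ] head [0.5295 0.3261 0.098 ]
foot [ 0.5277 -0.2487  0.006 ]
ring hole top view [ 0.5276 -0.2493  0.036 ]
head scene [0.5275 0.3312 0.098 ] ring hole scene [ 0.5284 -0.2474  0.036 ]
top head 74 [0.529  0.3251 0.105 ] 0.11694247687134633
body 133 [0.5281 0.3263 0.0755]
ring 288 [ 0.528  -0.2464  0.0369] [0.0636 0.0667 0.0137] 0.035715778512969434
foot 819 [ 0.5277 -0.2454  0.0234] [0.1148 0.1123 0.0408]
scene head 64 [0.5331 0.3207 0.1014] 0.11229022613730304
body 81 [0.5308 0.3217 0.0751]
ring 335 [ 0.5279 -0.2483  0.0345] [0.0707 0.067  0.0088] 0.03633476272083932
foot 998 [ 0.5323 -0.2521  0.021 ] [0.0948 0.11   0.0358]
table z 0.0008239920584019885
```

Top view and tray geometry agree on the ball head at (0.5295, 0.3258), with the row at 82°. The scene view and the depth maps are a few mm off. The stand is at (0.528, −0.2485) in both views. I'll add a helper that computes the tool-frame shift.

```bash
cat > go.py <<'E'
import sys,numpy as np
from scipy.spatial.transform import Rotation as Ro
from cell import readout
def go(p,yaw):
    """tool shift/turn to TCP p, pointing straight down, tool y at world angle yaw(deg) (mod 180)"""
    o=readout.observe();R=Ro.from_quat(np.roll(o["orientation"],-1))
    best=None
    for k in(0,180):
        a=np.radians(yaw+k); y=np.array([np.cos(a),np.sin(a),0]);z=np.array([0,0,-1.]);x=np.cross(y,z)
        w=(R.inv()*Ro.from_matrix(np.stack([x,y,z],1))).as_rotvec()
        if best is None or np.linalg.norm(w)<np.linalg.norm(best): best=w
    print("shift",np.round(R.inv().apply(np.array(p)-o["tcp_pos"]),4),"turn",np.round(best,4),"t",round(o["t"],2),"tcp",np.round(o["tcp_pos"],4),"j",np.round(o["joint_positions"],2),"w",round(o["width"],3),"F",np.round(o["ft_force"],1))
go([float(v) for v in sys.argv[1:4]],float(sys.argv[4]))
E
python3 go.py .5295 .3258 .231 -8
```

```text
shift [ 6.121e-01 -7.333e-01  6.000e-04] turn [-1.0000e-03 -8.0000e-04 -1.0553e+00] t 0.2 tcp [ 0.2293 -0.581   0.2306] j [-1.32  0.22  1.53 -0.    1.39 -0.13] w 1.0 F [ 0.7 -0.2 -0.2]
```

```bash
python3 -m pendant '[[0.612,-0.733,0,0,0,-1.055,0],[0.612,-0.733,0,0,0,-1.055,0],[0.612,-0.733,0,0,0,-1.055,0],[0.612,-0.733,0,0,0,-1.055,0],[0.612,-0.733,0,0,0,-1.055,0],[0.612,-0.733,0,0,0,-1.055,0],[0.612,-0.733,0,0,0,-1.055,0],[0.612,-0.733,0,0,0,-1.055,0],[0.612,-0.733,0,0,0,-1.055,0],[0.612,-0.733,0,0,0,-1.055,0],[0.612,-0.733,0,0,0,-1.055,0],[0.612,-0.733,0,0,0,-1.055,0]]'; python3 go.py .5295 .3258 .231 -8
```

```text
t: 1.2
tcp_pos: [0.3867, -0.1048, 0.2315]
orientation: [0.0, 0.755, 0.656, 0.0]
ft_force: [0.6, 0.0, -1.7]
width: 0.994
shift [4.464e-01 8.110e-02 4.000e-04] turn [ 0.001   0.0003 -0.0008] t 1.2 tcp [ 0.3867 -0.1048  0.2315] j [-0.46 -0.35  2.07  0.    1.42 -0.32] w 0.994 F [ 0.6  0.  -1.7]
```

```bash
python3 -m pendant '[[0.446,0.081,0,0,0,0,0],[0.446,0.081,0,0,0,0,0],[0.446,0.081,0,0,0,0,0],[0.446,0.081,0,0,0,0,0],[0.446,0.081,0,0,0,0,0],[0.446,0.081,0,0,0,0,0],[0.446,0.081,0,0,0,0,0],[0.446,0.081,0,0,0,0,0],[0.446,0.081,0,0,0,0,0],[0.446,0.081,0,0,0,0,0],[0.446,0.081,0,0,0,0,0],[0.446,0.081,0,0,0,0,0]]'; python3 go.py .5295 .3258 .13 -8
python3 - <<'E'
from cell import read_camera
import cv2
f=lambda i,x,y,w,h,k:cv2.resize(i[y:y+h,x:x+w],None,fx=k,fy=k,interpolation=cv2.INTER_CUBIC)
cv2.imwrite('pics/s1.png',f(read_camera("scene")["color"],320,60,160,140,5))
E
```

```text
t: 2.2
tcp_pos: [0.5293, 0.3292, 0.2297]
orientation: [-0.001, 0.753, 0.657, 0.0]
ft_force: [0.0, -1.1, -0.3]
width: 1.003
shift [-0.0035  0.0008  0.0997] turn [-0.0014 -0.0017  0.0037] t 2.2 tcp [0.5293 0.3292 0.2297] j [0.43 0.22 1.53 0.   1.39 0.56] w 1.003 F [ 0.  -1.1 -0.3]
```

View pics/s1.png

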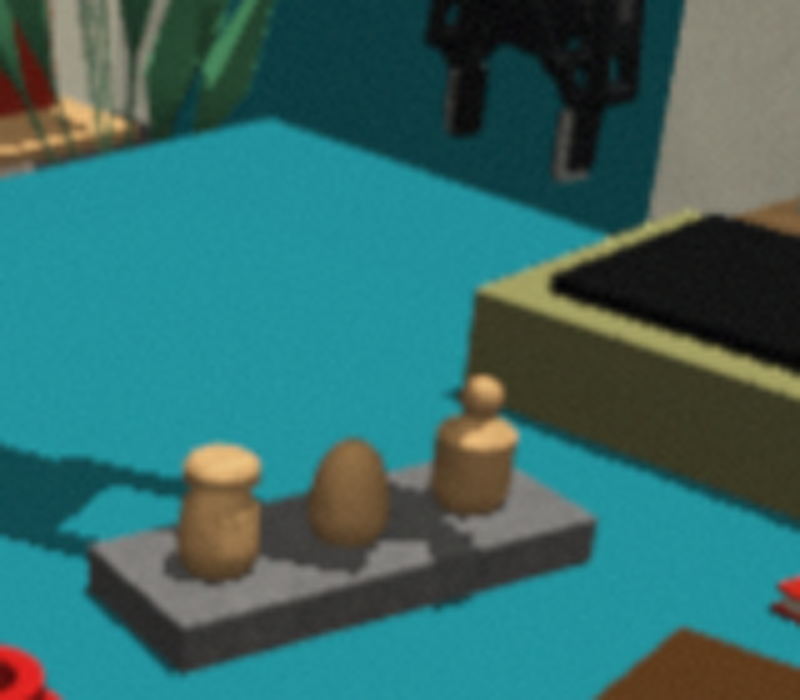

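The fingers are over the ball head (crop pixel ~(485,392)), opening across the row. I'll descend to just above the head.

```bash
python3 -m pendant '[[-0.001,0,0.03,0,0,0,0],[-0.002,0,0.06,0,0,0,0],[-0.003,0.001,0.09,0,0,0,0],[-0.003,0.001,0.1,0,0,0,0],[-0.003,0.001,0.1,0,0,0,0]]'; python3 go.py .5295 .3258 .048 -8
python3 - <<'E'
from cell import read_camera
import cv2
f=lambda i,x,y,w,h,k:cv2.resize(i[y:y+h,x:x+w],None,fx=k,fy=k,interpolation=cv2.INTER_CUBIC)
cv2.imwrite('pics/s2.png',f(read_camera("scene")["color"],340,70,150,120,5))
E
```

```text
t: 2.67
tcp_pos: [0.5271, 0.3185, 0.1276]
orientation: [-0.001, 0.755, 0.656, -0.004]
ft_force: [-1.2, 0.1, -1.0]
width: 1.0
shift [0.0079 0.0018 0.0796] turn [-0.0061  0.004  -0.0013] t 2.67 tcp [0.5271 0.3185 0.1276] j [ 0.42  0.3   1.64 -0.    1.22  0.56] w 1.0 F [-1.2  0.1 -1. ]
```

View pics/s2.png

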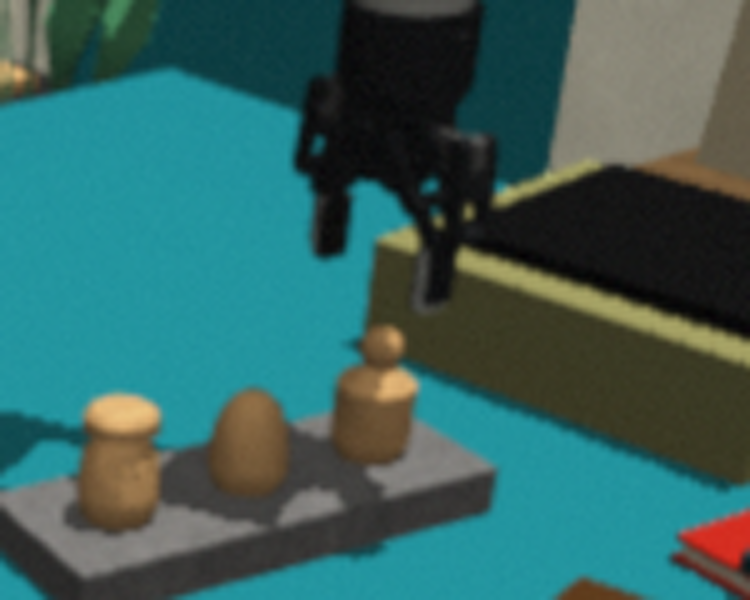

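The TCP still oscillates after fast moves, so I'll let it settle before the final descent.

```bash
python3 -m pendant '[[0,0,0,0,0,0,0],[0,0,0,0,0,0,0],[0,0,0,0,0,0,0],[0,0,0,0,0,0,0],[0,0,0,0,0,0,0],[0,0,0,0,0,0,0]]'; python3 go.py .5295 .3258 .048 -8; sleep 0;python3 - <<'E'
from cell import read_camera
E
python3 -m pendant '[[0,0,0,0,0,0,0]]'; python3 go.py .5295 .3258 .048 -8
```

```text
t: 3.22
tcp_pos: [0.5298, 0.3206, 0.1319]
orientation: [0.0, 0.755, 0.656, 0.0]
ft_force: [-0.1, 0.3, 0.6]
width: 1.004
shift [ 0.005  -0.0011  0.0839] turn [ 0.0007 -0.0005 -0.0003] t 3.22 tcp [0.5298 0.3206 0.1319] j [0.42 0.29 1.63 0.   1.22 0.56] w 1.004 F [-0.1  0.3  0.6]
t: 3.3
tcp_pos: [0.5297, 0.3206, 0.1316]
orientation: [0.0, 0.755, 0.656, 0.0]
ft_force: [-1.1, 0.1, 0.6]
width: 1.003
shift [ 0.0051 -0.0009  0.0836] turn [ 0.0003 -0.0002 -0.0003] t 3.3 tcp [0.5297 0.3206 0.1316] j [ 0.42  0.29  1.63 -0.    1.22  0.56] w 1.003 F [-1.1  0.1  0.6]
```

```bash
python3 -m pendant '[[0.005,-0.001,0.005,0,0,0,0],[0.005,-0.001,0.02,0,0,0,0],[0.005,-0.001,0.038,0,0,0,0],[0.005,-0.001,0.055,0,0,0,0],[0.005,-0.001,0.068,0,0,0,0],[0.005,-0.001,0.077,0,0,0,0],[0.005,-0.001,0.082,0,0,0,0],[0.005,-0.001,0.0835,0,0,0,0],[0.005,-0.001,0.0835,0,0,0,0],[0.005,-0.001,0.0835,0,0,0,0],[0.005,-0.001,0.0835,0,0,0,0]]'; python3 go.py .5295 .3258 .048 -8;python3 - <<'E'
from cell import read_camera
import cv2
f=lambda i,x,y,w,h,k:cv2.resize(i[y:y+h,x:x+w],None,fx=k,fy=k,interpolation=cv2.INTER_CUBIC)
cv2.imwrite('pics/s3.png',f(read_camera("scene")["color"],360,90,100,80,8))
E
```

```text
t: 4.22
tcp_pos: [0.5301, 0.3259, 0.0489]
orientation: [0.0, 0.755, 0.656, 0.001]
ft_force: [0.7, -0.1, -0.1]
width: 1.004
shift [-0.0002 -0.0006  0.0009] turn [ 0.0016 -0.0011 -0.0004] t 4.22 tcp [0.5301 0.3259 0.0489] j [0.42 0.4  1.67 0.   1.07 0.56] w 1.004 F [ 0.7 -0.1 -0.1]
```

View pics/s3.png

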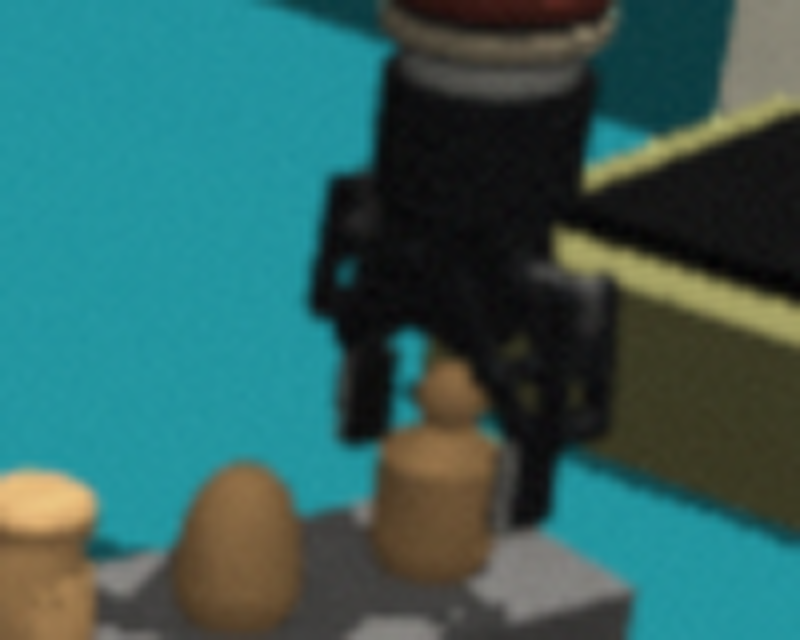

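The open fingers straddle the body, with tips near crop (365,440) and (525,525) and the body at (435,500). I'll close.

```bash
python3 -m pendant '[[0,0,0,0,0,0,60],[0,0,0,0,0,0,90],[0,0,0,0,0,0,120],[0,0,0,0,0,0,160],[0,0,0,0,0,0,200],[0,0,0,0,0,0,255],[0,0,0,0,0,0,255],[0,0,0,0,0,0,255],[0,0,0,0,0,0,255],[0,0,0,0,0,0,255]]'; python3 go.py .5295 .3258 .2 -8;python3 - <<'E'
from cell import read_camera
import cv2
f=lambda i,x,y,w,h,k:cv2.resize(i[y:y+h,x:x+w],None,fx=k,fy=k,interpolation=cv2.INTER_CUBIC)
cv2.imwrite('pics/s4.png',f(read_camera("scene")["color"],360,90,100,80,8))
E
```

```text
t: 5.1
tcp_pos: [0.5294, 0.3257, 0.0482]
orientation: [-0.0, 0.755, 0.656, 0.0]
ft_force: [-3.1, -0.4, 5.5]
width: 0.544
shift [ 1.000e-04  1.000e-04 -1.518e-01] turn [ 0.     -0.0002 -0.0003] t 5.1 tcp [0.5294 0.3257 0.0482] j [0.42 0.4  1.67 0.   1.07 0.56] w 0.544 F [-3.1 -0.4  5.5]
```

View pics/s4.png

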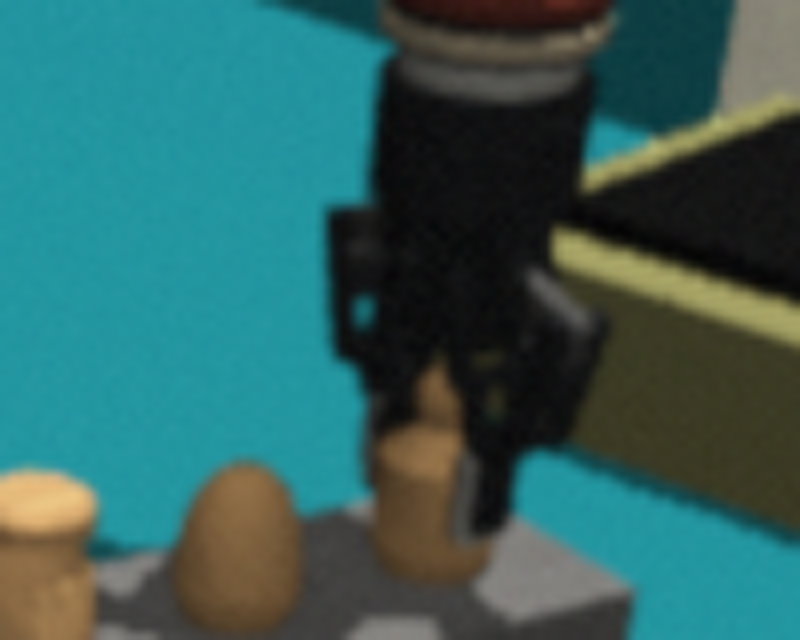

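The jaws stopped at 0.544, about 46 mm, which is consistent with the 48 mm body. I'll lift and check the tilt.

```bash
python3 -m pendant '[[0,0,-0.004,0,0,0,255],[0,0,-0.014,0,0,0,255],[0,0,-0.03,0,0,0,255],[0,0,-0.05,0,0,0,255],[0,0,-0.07,0,0,0,255],[0,0,-0.09,0,0,0,255],[0,0,-0.105,0,0,0,255],[0,0,-0.115,0,0,0,255],[0,0,-0.12,0,0,0,255],[0,0,-0.12,0,0,0,255],[0,0,-0.12,0,0,0,255],[0,0,-0.12,0,0,0,255]]'; python3 go.py .528 -.2485 .168 -8;python3 - <<'E'
from cell import read_camera
import cv2,numpy as np
f=lambda i,x,y,w,h,k:cv2.resize(i[y:y+h,x:x+w],None,fx=k,fy=k,interpolation=cv2.INTER_CUBIC)
cv2.imwrite('pics/s5.png',f(read_camera("scene")["color"],360,60,100,100,6))
cv2.imwrite('pics/t5.png',f(read_camera("top")["color"],130,150,140,120,5))
E
```

```text
t: 6.15
tcp_pos: [0.5285, 0.3252, 0.1663]
orientation: [-0.0, 0.755, 0.656, -0.001]
ft_force: [-0.2, -0.3, -1.4]
width: 0.544
shift [-0.5681  0.0795 -0.0011] turn [-0.0021  0.0013 -0.0004] t 6.15 tcp [0.5285 0.3252 0.1663] j [ 0.42  0.26  1.6  -0.    1.28  0.56] w 0.544 F [-0.2 -0.3 -1.4]
```

View pics/s5.png

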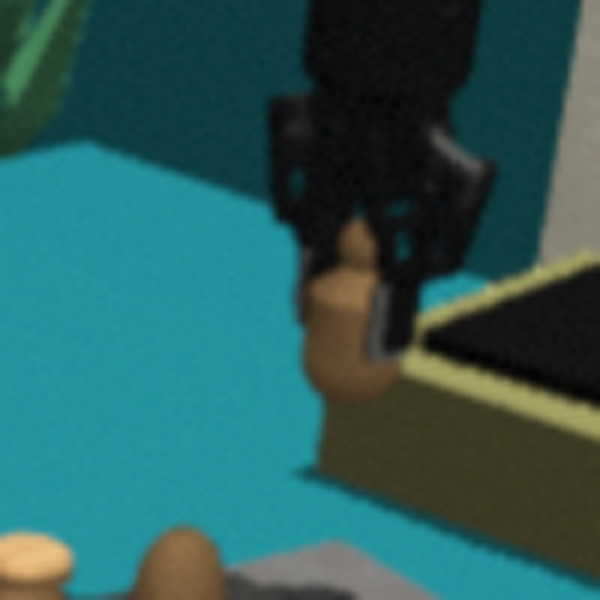

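View pics/t5.png

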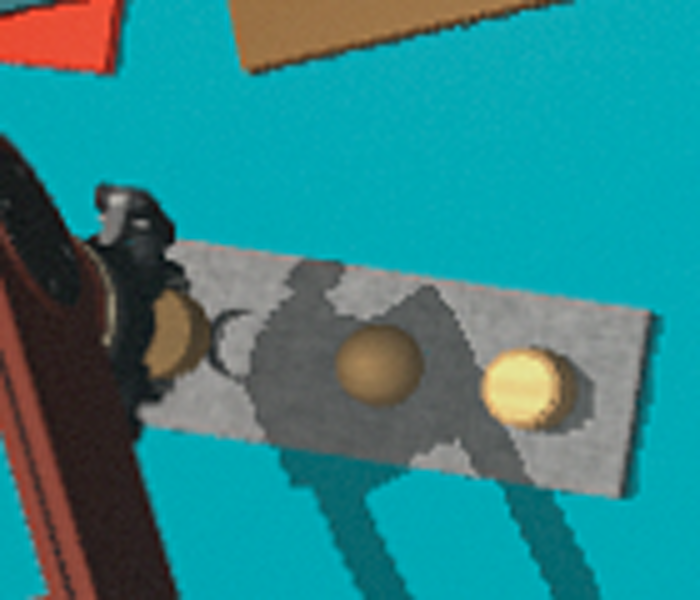

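The ball head is lifted clear, with its empty hole visible at crop (235,345). The egg and flat cap still stand in the tray. I'll carry it over to the stand smoothly.

```bash
python3 -m pendant '[[-0.006,0.001,0,0,0,0,255],[-0.02,0.003,0,0,0,0,255],[-0.042,0.006,0,0,0,0,255],[-0.07,0.01,0,0,0,0,255],[-0.1,0.014,0,0,0,0,255],[-0.13,0.018,0,0,0,0,255],[-0.16,0.022,0,0,0,0,255],[-0.19,0.027,0,0,0,0,255],[-0.22,0.031,0,0,0,0,255],[-0.25,0.035,0,0,0,0,255],[-0.28,0.039,0,0,0,0,255],[-0.31,0.043,0,0,0,0,255]]'; python3 go.py .528 -.2485 .168 -8
```

```text
t: 7.25
tcp_pos: [0.5278, 0.0102, 0.1677]
orientation: [0.0, 0.755, 0.656, -0.0]
ft_force: [-0.0, 0.1, -1.4]
width: 0.545
shift [-2.561e-01  3.640e-02 -2.000e-04] turn [-0.0001  0.0004 -0.0009] t 7.25 tcp [0.5278 0.0102 0.1677] j [-0.13  0.04  1.84 -0.    1.25  0.01] w 0.545 F [-0.   0.1 -1.4]
```

```bash
python3 -m pendant '[[-0.03,0.004,0,0,0,0,255],[-0.06,0.008,0,0,0,0,255],[-0.09,0.013,0,0,0,0,255],[-0.12,0.017,0,0,0,0,255],[-0.15,0.021,0,0,0,0,255],[-0.18,0.025,0,0,0,0,255],[-0.207,0.029,0,0,0,0,255],[-0.23,0.033,0,0,0,0,255],[-0.246,0.035,0,0,0,0,255],[-0.255,0.036,0,0,0,0,255],[-0.256,0.036,0,0,0,0,255],[-0.256,0.036,0,0,0,0,255]]'; python3 -m pendant '[[0,0,0,0,0,0,255],[0,0,0,0,0,0,255],[0,0,0,0,0,0,255],[0,0,0,0,0,0,255]]'; python3 go.py .528 -.2485 .09 -8;python3 - <<'E'
from cell import read_camera
import cv2,numpy as np
f=lambda i,x,y,w,h,k:cv2.resize(i[y:y+h,x:x+w],None,fx=k,fy=k,interpolation=cv2.INTER_CUBIC)
cv2.imwrite('pics/s6.png',f(read_camera("scene")["color"],190,120,110,130,4.5))
cv2.imwrite('pics/t6.png',f(read_camera("top")["color"],320,170,110,100,5))
E
```

```text
t: 8.25
tcp_pos: [0.5282, -0.2457, 0.1675]
orientation: [-0.0, 0.755, 0.656, 0.0]
ft_force: [0.4, 0.8, -1.5]
width: 0.54
t: 8.58
tcp_pos: [0.5288, -0.245, 0.1679]
orientation: [-0.0, 0.754, 0.656, 0.0]
ft_force: [0.3, 0.0, -0.4]
width: 0.544
shift [-0.0036 -0.0003  0.0779] turn [ 0.     -0.0001  0.0009] t 8.58 tcp [ 0.5288 -0.245   0.1679] j [-0.57  0.17  1.7   0.    1.27 -0.43] w 0.544 F [ 0.3  0.  -0.4]
```

View pics/s6.png

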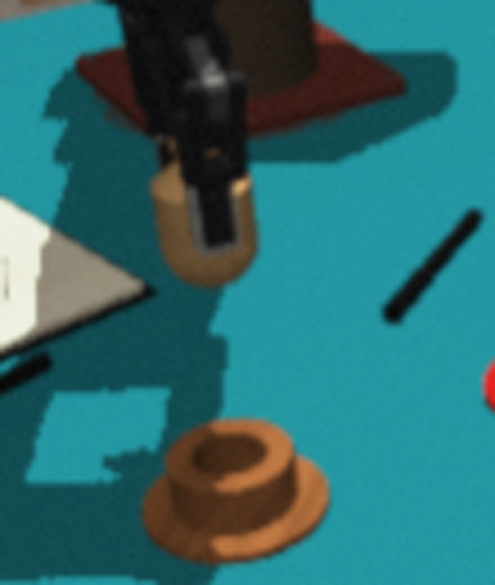

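View pics/t6.png

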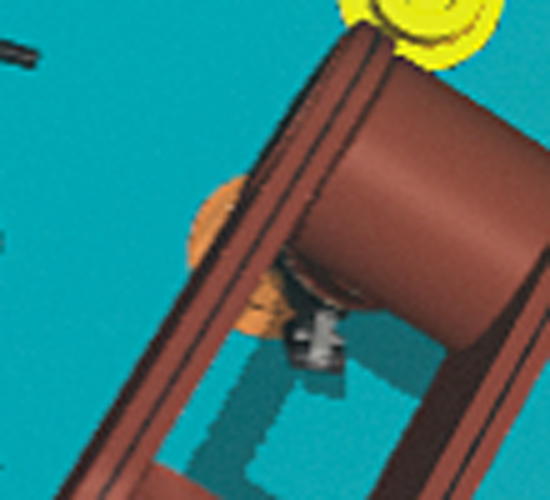

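I need to check whether the held figure is vertical, so I'll overlay the upright model.

```bash
cat > ov.py <<'E'
import sys
from cell import read_camera,readout
from h import *
def ov(name,base,tilt=(0,0),roi=(190,120,110,130),k=4.5,out='o.png',cam='scene',img=None):
    c=read_camera(cam); im=c["color"]
    x,y,w,h=roi; big=cv2.resize(im[y:y+h,x:x+w],None,fx=k,fy=k,interpolation=cv2.INTER_CUBIC); raw=big.copy()
    ax=np.array([tilt[0],tilt[1],1.]);ax/=np.linalg.norm(ax)
    e1=np.cross(ax,[0,1,0]);e1/=np.linalg.norm(e1);e2=np.cross(ax,e1)
    A=np.linspace(0,2*np.pi,60)
    rings=[(24-24*np.cos(q),24*np.sin(q)) for q in(.7,1.1,1.57)]+[(40,24),(56,24),(78,13),(91,.1),(56+10,9)]
    for z,rad in rings:
        P=np.array(base)+ax*z/1000+(np.outer(np.cos(A),e1)+np.outer(np.sin(A),e2))*rad/1000
        p=((proj(c,P)-[x,y]+.5)*k-.5)
        cv2.polylines(big,[np.round(p).astype(int)],True,(255,0,255),1)
    cv2.imwrite(out,np.hstack([raw,big]) if raw.shape[1]*2<=800 else big)
if __name__=="__main__":
    p=readout.observe()["tcp_pos"]; f=[float(v) for v in sys.argv[2:]]
    b=[p[0],p[1],p[2]-.028] if not f else f[:3]
    ov('scene',b,out=sys.argv[1],roi=(195,140,80,80),k=5,tilt=f[3:5] if len(f)>3 else (0,0))
E
python3 ov.py pics/o1.png
```

```text
(no output)
```

View pics/o1.png

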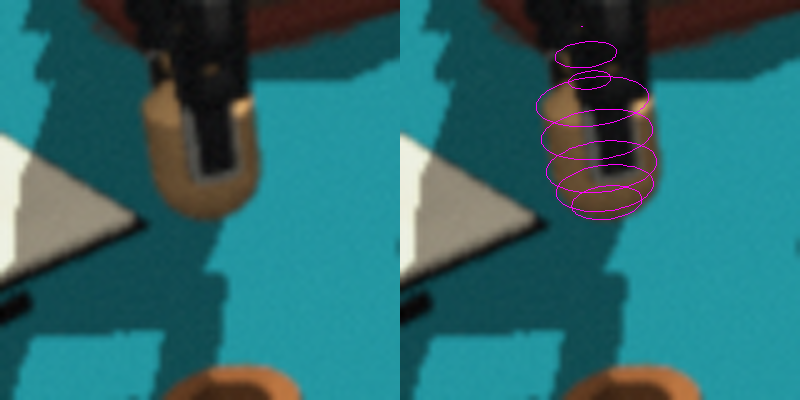

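The overlay follows the body closely: tilt is within about 1°, with a lateral offset of about 1 px. I'll fit the sphere bottom and the ring hole in the same camera so that any calibration bias cancels.

```bash
cat > fit.py <<'E'
from cell import read_camera,readout
from h import *
from scipy.optimize import least_squares
np.set_printoptions(precision=4,suppress=True)
c=read_camera("scene");im=c["color"].astype(float)
o=readout.observe();p=o["tcp_pos"]
s=(im[...,2]-im[...,0]) # R-B : wood >0, teal <0
k=8;x0,y0,w,h=195,140,90,115
S=cv2.resize(s[y0:y0+h,x0:x0+w].astype(np.float32),None,fx=k,fy=k,interpolation=cv2.INTER_LINEAR)
m=(S>-10).astype(np.uint8)
cs,_=cv2.findContours(m,cv2.RETR_EXTERNAL,cv2.CHAIN_APPROX_NONE)
pts=np.vstack([q[:,0] for q in cs if len(q)>100]).astype(float); pts=(pts+.5)/k-.5+[x0,y0]
# sphere: lower arc
a=np.radians(-8);ty=np.array([np.cos(a),np.sin(a),0]);tx=np.array([ty[1],-ty[0],0])*-1
def sph(q): return np.array([p[0],p[1],0])+tx*q[0]+np.array([0,0,q[1]])
A=np.linspace(0,2*np.pi,200)
o0,_,_=ray(c,320,200)
def outline(C):
    d=C-o0;D=np.linalg.norm(d);d/=D;r=.024;e1=np.cross(d,[0,0,1]);e1/=np.linalg.norm(e1);e2=np.cross(d,e1)
    return proj(c,C-d*r*r/D+(np.outer(np.cos(A),e1)+np.outer(np.sin(A),e2))*r*np.sqrt(1-r*r/D/D))
q=np.array([0,p[2]-.028+.024])
for it in range(6):
    ol=outline(sph(q));cen=ol.mean(0);R=np.linalg.norm(ol-cen,axis=1).mean()
    rel=pts-cen;rr=np.linalg.norm(rel,axis=1);sel=(abs(rr-R)<2.5)&(rel[:,1]>.25*R)
    def f(q):
        ol=outline(sph(q));cen=ol.mean(0);R=np.linalg.norm(ol-cen,axis=1).mean();return np.linalg.norm(pts[sel]-cen,axis=1)-R
    S_=least_squares(f,q,loss='soft_l1',f_scale=.3);q=S_.x
print("n",sel.sum(),"rms px",np.sqrt((f(q)**2).mean()),"along tool-x dir",tx,"offset",q[0],"sphere z rel tcp",q[1]-p[2],"world",sph(q),"tcp",p)
E
python3 fit.py
python3 - <<'E'
from cell import read_camera
import cv2
c=read_camera("scene")["color"][205:250,215:270]
cv2.imwrite('pics/ring.png',cv2.resize(c,None,fx=12,fy=12,interpolation=cv2.INTER_CUBIC))
E
```

```text
n 207 rms px 0.15549471647946564 along tool-x dir [ 0.1392  0.9903 -0.    ] offset 0.001617818459604872 sphere z rel tcp -0.003267031116152258 world [ 0.5289 -0.244   0.1646] tcp [ 0.5287 -0.2456  0.1678]
```

View pics/ring.png

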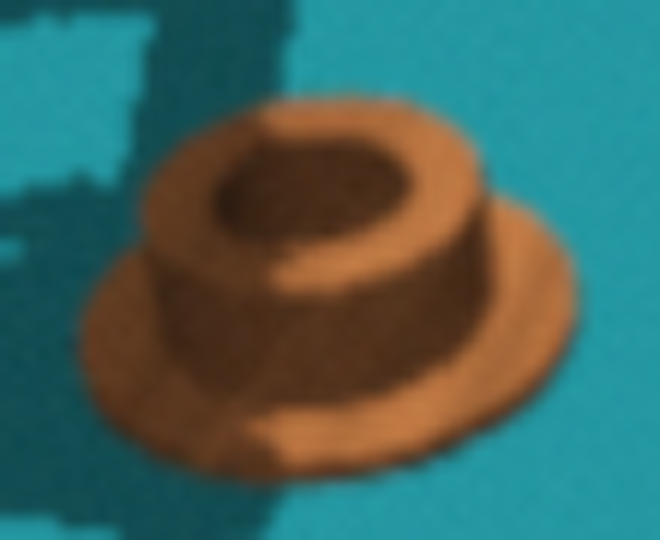

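Fit: the sphere sits 3.3 mm below the TCP (4 expected), offset 1.6 mm along the row. In the ring crop the ring's outer ellipse is centred at about (315,195).

```bash
python3 - <<'E'
from cell import read_camera
from h import *
c=read_camera("scene")
for X,Y in((315,195),(313,192)):
    print(atz(c,(X+.5)/12-.5+215,(Y+.5)/12-.5+205,.036).round(4))
x,y=.5278,-.2485
A=np.linspace(0,6.283,9)
for (x,y) in((.5278,-.249),(.5278,-.2475)):
    q=proj(c,np.c_[x+.034*np.cos(A),y+.034*np.sin(A),np.full(9,.036)]); print((((q-[215,205])+.5)*12-.5).min(0).round(),(((q-[215,205])+.5)*12-.5).max(0).round())
E
python3 go.py .5279 -.2483 .09 -8
```

```text
[ 0.5305 -0.2482  0.036 ]
[ 0.5293 -0.2481  0.036 ]
[144.  95.] [469. 291.]
[151.  93.] [476. 288.]
shift [-0.0025 -0.0003  0.0778] turn [-0.      0.     -0.0002] t 8.88 tcp [ 0.5286 -0.2458  0.1678] j [-0.57  0.17  1.7  -0.    1.27 -0.43] w 0.545 F [ 0.1  0.3 -0.5]
```

Relative to the ring in the same camera, the figure needs −4 mm along tool x. Seating requires about a 114 mm descent, so I'll go down 95 mm and re-check.

```bash
python3 -m pendant '[[-0.002,0,0.005,0,0,0,255],[-0.004,0,0.018,0,0,0,255],[-0.004,0,0.035,0,0,0,255],[-0.004,0,0.052,0,0,0,255],[-0.004,0,0.068,0,0,0,255],[-0.004,0,0.08,0,0,0,255],[-0.004,0,0.09,0,0,0,255],[-0.004,0,0.095,0,0,0,255],[-0.004,0,0.095,0,0,0,255],[-0.004,0,0.095,0,0,0,255],[-0.004,0,0.095,0,0,0,255],[-0.004,0,0.095,0,0,0,255]]'; python3 go.py .5283 -.2498 .054 -8
python3 - <<'E'
from cell import read_camera
import cv2
c=read_camera("scene")["color"][165:255,205:275]
cv2.imwrite('pics/d1.png',cv2.resize(c,None,fx=6.5,fy=6.5,interpolation=cv2.INTER_CUBIC))
E
python3 fit.py
```

```text
t: 9.88
tcp_pos: [0.5288, -0.2503, 0.074]
orientation: [0.001, 0.755, 0.656, 0.0]
ft_force: [0.4, 0.4, -1.9]
width: 0.543
shift [ 0.0005 -0.0006  0.02  ] turn [ 0.0019  0.0009 -0.0003] t 9.88 tcp [ 0.5288 -0.2503  0.074 ] j [-0.58  0.29  1.76  0.    1.09 -0.44] w 0.543 F [ 0.4  0.4 -1.9]
n 0 rms px nan along tool-x dir [ 0.1392  0.9903 -0.    ] offset 0.0021024272417771344 sphere z rel tcp -0.02629213522350172 world [ 0.5289 -0.2482  0.0475] tcp [ 0.5286 -0.2502  0.0738]fit.py:28: RuntimeWarning: Mean of empty slice.
  print("n",sel.sum(),"rms px",np.sqrt((f(q)**2).mean()),"along tool-x dir",tx,"offset",q[0],"sphere z rel tcp",q[1]-p[2],"world",sph(q),"tcp",p)
  ret = ret.dtype.type(ret / rcount)
```

View pics/d1.png

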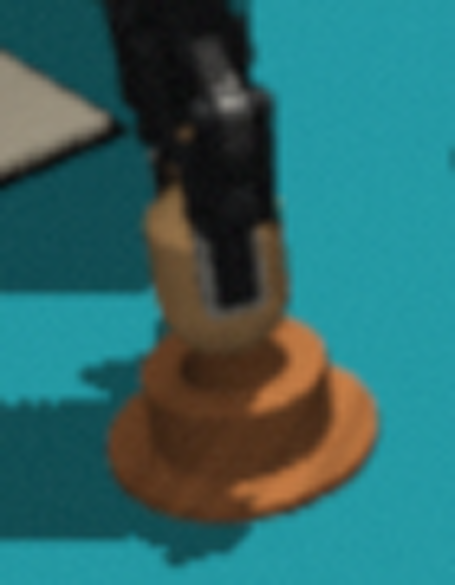

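The figure's bottom is over the hole, with sphere edges at x≈157 and 288. I'll check the centring numerically.

```bash
cat > ov2.py <<'E'
import sys
from cell import read_camera,readout
from h import *
c=read_camera("scene");o=readout.observe()["tcp_pos"]
k=6.5;x0,y0=205,165
big=cv2.resize(c["color"][165:255,205:275],None,fx=k,fy=k,interpolation=cv2.INTER_CUBIC);raw=big.copy()
A=np.linspace(0,2*np.pi,60)
def ring(x,y,z,r,col):
    p=(proj(c,np.c_[x+r*np.cos(A),y+r*np.sin(A),np.full(60,z)])-[x0,y0]+.5)*k-.5
    cv2.polylines(big,[np.round(p).astype(int)],True,col,1)
sx,sy,fx,fy,fz=[float(v) for v in sys.argv[2:7]]
for z,r_ in((.036,.034),(.036,.0195),(.006,.05)): ring(sx,sy,z,r_,(255,0,0))
for h,r_ in[(24-24*np.cos(q),24*np.sin(q)) for q in(.4,.8,1.2,1.57)]+[(56,24),(78,13)]: ring(fx,fy,fz+h/1000,r_/1000,(255,0,255))
cv2.imwrite(sys.argv[1],np.hstack([raw,big])[:600,:800] if 0 else big)
E
python3 ov2.py pics/e1.png .529 -.248 .5288 -.2487 .046
```

```text
(no output)
```

View pics/e1.png

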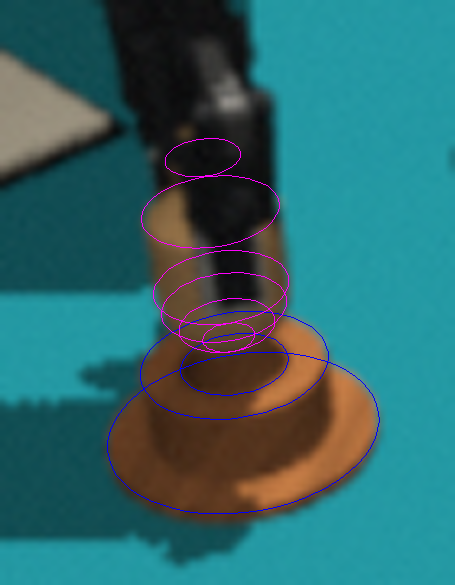

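The model overlay matches figure and ring within about 1 mm. I'll descend to just above seating, then creep with force checks.

```bash
python3 -m pendant '[[0,0,0.005,0,0,0,255],[0,0,0.01,0,0,0,255],[0,0,0.014,0,0,0,255],[0,0,0.017,0,0,0,255],[0,0,0.018,0,0,0,255],[0,0,0.018,0,0,0,255],[0,0,0.018,0,0,0,255]]'; python3 -m pendant '[[0,0,0.0005,0,0,0,255],[0,0,0.001,0,0,0,255],[0,0,0.001,0,0,0,255]]';python3 go.py .5285 -.2498 .054 -8
```

```text
t: 10.62
tcp_pos: [0.5277, -0.2499, 0.0546]
orientation: [-0.0, 0.755, 0.656, -0.0]
ft_force: [-2.0, -0.4, -0.3]
width: 0.542
t: 10.87
tcp_pos: [0.5278, -0.25, 0.0543]
orientation: [-0.0, 0.755, 0.656, -0.0]
ft_force: [-4.5, 0.6, 5.7]
width: 0.542
shift [0.0002 0.0006 0.0003] turn [-0.0005  0.0001 -0.0003] t 10.87 tcp [ 0.5278 -0.25    0.0543] j [-0.58  0.31  1.77 -0.    1.06 -0.44] w 0.542 F [-4.5  0.6  5.7]
```

Contact has begun: Fz is +5.7 and Fx −4.5, so the ring pushes the figure toward −x. I'll comply by 1 mm along tool −y.

```bash
python3 -m pendant '[[0,-0.0005,0,0,0,0,255],[0,-0.001,0,0,0,0,255],[0,-0.001,0,0,0,0,255],[0,-0.001,0,0,0,0,255]]';python3 -m pendant '[[0,0,0.0005,0,0,0,255],[0,0,0.0005,0,0,0,255],[0,0,0.0005,0,0,0,255]]';python3 go.py .5285 -.2498 .054 -8
```

```text
t: 11.2
tcp_pos: [0.5277, -0.25, 0.0544]
orientation: [0.001, 0.755, 0.656, 0.0]
ft_force: [0.6, 0.5, 4.0]
width: 0.542
t: 11.45
tcp_pos: [0.5277, -0.25, 0.0542]
orientation: [0.001, 0.755, 0.656, 0.0]
ft_force: [-1.5, 0.2, 7.5]
width: 0.539
shift [0.0003 0.0008 0.0002] turn [ 0.0013  0.0004 -0.0003] t 11.45 tcp [ 0.5277 -0.25    0.0542] j [-0.58  0.31  1.77  0.    1.06 -0.44] w 0.539 F [-1.5  0.2  7.5]
```

The load is now almost purely vertical, at the predicted seating height (0.054). I'll take one look, then release gradually.

```bash
python3 ov2.py pics/e2.png .529 -.248 .5285 -.2483 .026
```

```text
(no output)
```

View pics/e2.png

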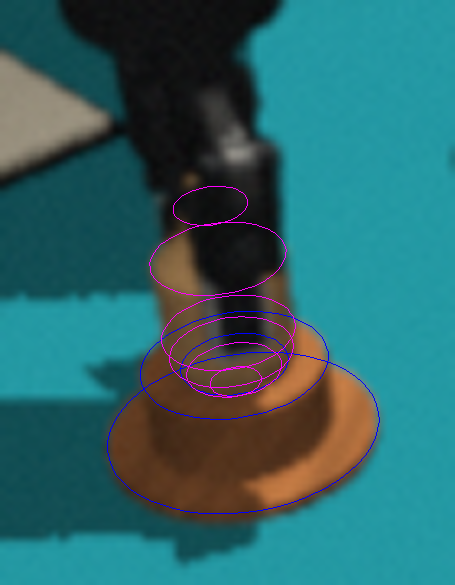

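The figure sits in the hole and the upright model overlays it. Releasing.

```bash
python3 -m pendant '[[0,0,0,0,0,0,115],[0,0,0,0,0,0,108],[0,0,0,0,0,0,100],[0,0,0,0,0,0,92],[0,0,0,0,0,0,80],[0,0,0,0,0,0,60],[0,0,0,0,0,0,30],[0,0,0,0,0,0,0],[0,0,0,0,0,0,0],[0,0,0,0,0,0,0],[0,0,0,0,0,0,0]]'; python3 go.py .5285 -.2498 .2 -8;  python3 ov2.py pics/e3.png .529 -.248 .529 -.248 .026
```

```text
t: 12.42
tcp_pos: [0.527, -0.2498, 0.0533]
orientation: [0.0, 0.755, 0.656, -0.0]
ft_force: [-0.7, 0.0, -0.5]
width: 1.001
shift [ 0.0002  0.0015 -0.1467] turn [ 0.      0.     -0.0004] t 12.42 tcp [ 0.527  -0.2498  0.0533] j [-0.58  0.31  1.77 -0.    1.06 -0.44] w 1.001 F [-0.7  0.  -0.5]
```

View pics/e3.png

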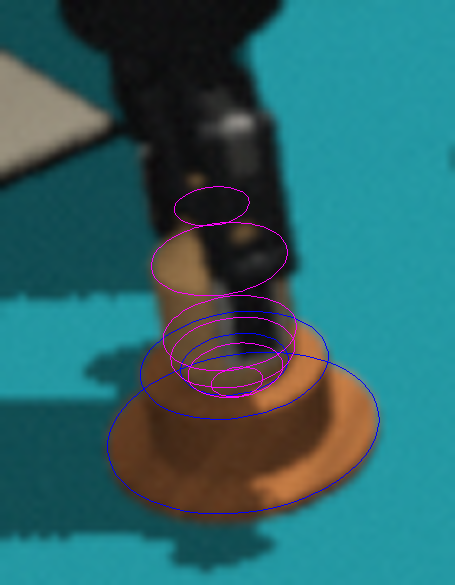

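The figure is released, still upright, and the jaws are fully open with no force. Retreating straight up.

```bash
python3 -m pendant '[[0,0.001,-0.004,0,0,0,0],[0,0.001,-0.012,0,0,0,0],[0,0.001,-0.024,0,0,0,0],[0,0.001,-0.04,0,0,0,0],[0,0.001,-0.06,0,0,0,0],[0,0.001,-0.08,0,0,0,0],[0,0.001,-0.1,0,0,0,0],[0,0.001,-0.12,0,0,0,0],[0,0.001,-0.14,0,0,0,0],[0,0.001,-0.155,0,0,0,0],[0,0.001,-0.165,0,0,0,0],[0,0.001,-0.17,0,0,0,0]]'; python3 -m pendant '[[-0.03,-0.03,0,0,0,0,0],[-0.06,-0.06,0,0,0,0,0],[-0.09,-0.09,0,0,0,0,0],[-0.12,-0.12,0,0,0,0,0],[-0.14,-0.14,0,0,0,0,0],[-0.15,-0.15,0,0,0,0,0],[-0.15,-0.15,0,0,0,0,0],[-0.15,-0.15,0,0,0,0,0],[-0.15,-0.15,0,0,0,0,0]]';  python3 ov2.py pics/e4.png .529 -.248 .529 -.248 .026
python3 - <<'E'
from cell import read_camera
import cv2
cv2.imwrite('pics/f_s.png',read_camera("scene")["color"])
c=read_camera("top")["color"];cv2.imwrite('pics/f_t.png',c)
cv2.imwrite('pics/f_tc.png',cv2.resize(c[185:255,345:405],None,fx=8,fy=8,interpolation=cv2.INTER_CUBIC))
E
```

```text
t: 13.47
tcp_pos: [0.5289, -0.2504, 0.2264]
orientation: [0.002, 0.755, 0.656, 0.001]
ft_force: [-0.1, 0.5, 0.6]
width: 0.998
t: 14.22
tcp_pos: [0.3589, -0.3769, 0.223]
orientation: [-0.0, 0.755, 0.656, 0.0]
ft_force: [0.4, -0.9, -0.2]
width: 1.001
```

View pics/e4.png

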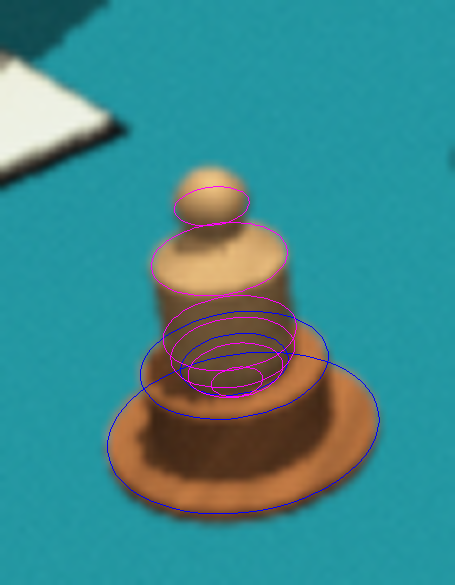

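View pics/f_t.png

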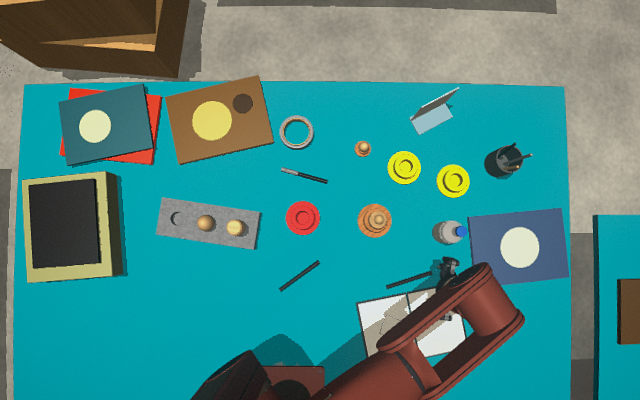

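View pics/f_s.png

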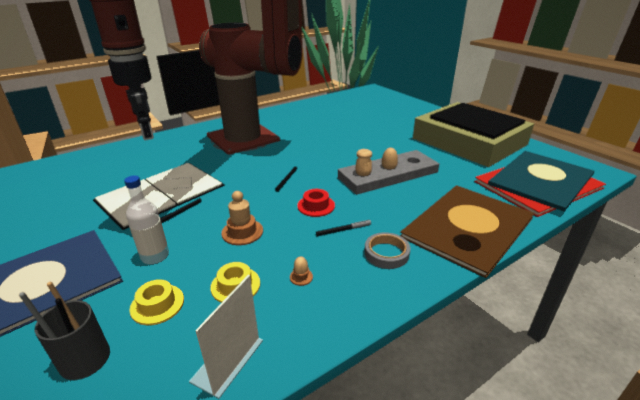

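View pics/f_tc.png

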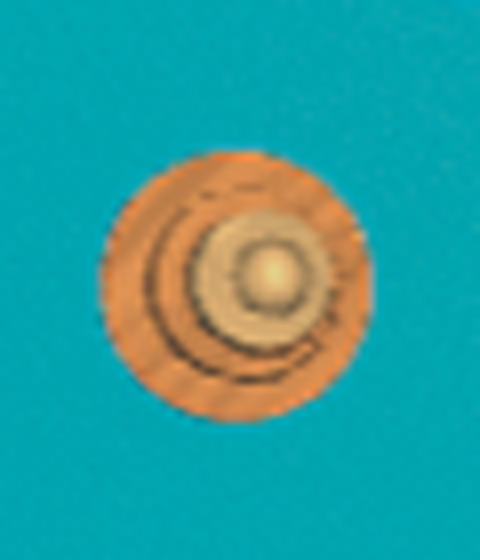

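The figure stands in the brown stand and the overlay fits the body top and head. The other two figures stand in the tray. One numeric tilt check from the top crop: head (271,275), body top (261,280).

Run:
```python
from cell import read_camera,r
from h import *
c=read_camera("top")
m=lambda X,Y:((X+.5)/8-.5+345,(Y+.5)/8-.5+185)
print("head",atz(c,*m(271,275),.104).round(4),"body",atz(c,*m(261,280),.082).round(4),"foot",atz(c,*m(236,287),.006).round(4))
s=read_camera("scene")
n=lambda X,Y:((X+.5)/6.5-.5+205,(Y+.5)/6.5-.5+165)
print("head",atz(s,*n(212,203),.104).round(4),"body",atz(s,*n(220,258),.082).round(4))
```

```text
head [ 0.5282 -0.2481  0.104 ] body [ 0.5273 -0.2475  0.082 ] foot [ 0.5277 -0.2481  0.006 ]
head [ 0.5276 -0.2472  0.104 ] body [ 0.5292 -0.2478  0.082 ]
```

The foot, body and head axes agree within about 1 mm, so the figure is upright within about 1°. Handing in.

```bash
python3 -m pendant '[[0,0,0,0,0,0,0],[0,0,0,0,0,0,0]]'; python3 -c "
from cell import r
print(r.job_done())"
```

```text
t: 14.63
tcp_pos: [0.3589, -0.3772, 0.2233]
orientation: [-0.0, 0.755, 0.656, 0.0]
ft_force: [-0.0, 0.4, 0.4]
width: 0.999
the job is handed in; nothing more can be done
None
```

The ball-headed figure is standing upright, head up, in the brown ring stand, and the gripper has let go and backed well clear. I gripped it across the row and carried it to the stand. I lowered it until contact showed (about 7 N, after a 1 mm sideways correction), then released it. The job was handed in at about 14.6 s of the 34 s.

**Last checks:**
- **Position and tilt:** In the top view, the foot, body and head centres agree within about 1 mm, so the figure is upright to roughly 1–2°. The scene view agrees to within 2 mm.
- **Other objects:** The egg and the flat cap still stand in the tray, and nothing else looks moved.
- **Disagreement:** The two cameras differed by up to 5 mm at the tray and about 2 mm at the stand. I centred the figure using the ring and figure seen in the same camera, plus the contact force. No check failed, apart from one automatic fit just above the stand that found no edge points; I used a model overlay there instead.

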